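# Open the long tool chest on the plaster finisher's bench

### The job

Two grey steel tool chests stand on the bench. Open the longer one, where the rasps are kept: lift its lid all the way back until it rests on its stop, and let go. Raise it under control rather than flinging it, and leave the shorter chest shut.

Things in the scene. Friction and masses are not known exactly. Their poses are not given: they have to be found in the camera images.
- long_chest_lid (a joint): Lid of the longer of two grey steel chests (260 mm long, 130 front to back, 108 high with lid; fixed to the bench, left or right). Rad: 0 shut, grows as the front edge rises, 1.9 on its stop, leaning back. An 8 mm plate, about 0.4 kg, hinged along its long edge away from the robot. The hinge is loose: let go below 1.4 it falls shut, beyond 1.6 it falls open onto the stop.
- long_chest_lid_handle (a point): Middle of the long chest's grip: a round steel bar parallel to the hinge, 100 mm long, 12 thick, its axis 40 above the lid on a post at each end; 12 behind the lid's front edge, midway along. Moves with the lid. Axes, lid shut: x level, from handle to hinge (away from the robot, within 17 degrees of straight ahead), y along the bar, z up; they turn with the lid.
- long_chest_lid_hinge (a point): Middle of the long chest's hinge line, at the top of its rear wall, 100 mm above the bench; with the lid shut, 118 mm behind and 48 mm below the handle point. The lid turns about this point's y axis. Axes as for the handle.
- short_chest_lid (a joint): Lid of the shorter chest (180 mm long, otherwise like the long one, handle included). Value in rad: 0 shut. To be left shut.
Things that resemble listed ones, but are neither listed nor needed, are in the scene too. Leave any green look-alike of the part that bears short_chest_lid alone.

How it is judged:
At the end, for the whole second after the job is handed in: The long chest's lid is open on its stop (above 1.75 rad of 1.9) and still, and the short chest is shut (below 0.1 rad) (value of joint long_chest_lid above 1.75 rad and velocity of joint long_chest_lid between -0.1 and 0.1 rad/s and value of joint short_chest_lid below 0.1 rad); the robot touches nothing.
It fails at once if the long chest's lid is flung open (faster than 6 rad/s) (velocity of joint long_chest_lid above 6 rad/s).
It fails at once if the short chest is opened (past 0.2 rad) (value of joint short_chest_lid above 0.2 rad).
It also fails if it takes over 38 s, if anything falls off the work surface, if the arm or the gripper's body presses on something with over 40 N, if the wrist force passes 120 N, or if a joint passes its speed limit or range.

### The arm

A 7-joint arm with a two-finger parallel gripper is mounted at the origin on the work surface. World frame = base frame: x ahead of the robot, y to its left, z up, the work surface at z = 0. Lengths are in m, angles in rad, forces in N, time in s.
With the tool pointing down it reaches from about 0.35 to 0.9 m from the base axis. Payload 8.1 kg.
Tool frame: the origin (TCP) lies at the very end of the fingers, on their centre line; the grasp point (between the pads) lies 19 mm behind it (grasp_offset is the distance from the TCP to the grasp point, in m); z points along the fingers, y is the line along which they close (so a half turn about z gives the same grasp; the last joint's range is limited). The gripper opens to 92 mm and grips with 3 to 60 N. Pads are 19 mm wide; open, the fingers measure 130 mm over their backs; the gripper's body (75 mm by 190 mm) begins 47 mm behind the grasp point.
Start: joints at [-1.275, 0.434, 0.025, 1.573, -0.012, 1.134, -0.075], TCP at [0.243, 0.576, 0.227] pointing down, gripper open.
Joint ranges: [-2.62, 2.62], [-0.44, 2.09], [-1.27, 1.32], [0.08, 2.57], [-1.32, 4.46], [0.12, 2], [-2.74, 2.74]. Speed limits (rad/s): [2.22, 2.22, 3.01, 3.01, 3.14, 3.14, 3.14].

### API

Orientations are given as a rotation vector (axis times angle).
In Python, from cell import observe, get_image, camera_params, sign_off, silhouettes, grasp_offset gives the robot as it stands. The module is installed in compiled form; this text tells all that it offers.
- The arm moves only by the tool jog_arm, never from a script. Its argument "motion" is a list that holds one entry, the list of rows, each a list of 7 numbers: the shift along the tool's x, y, z in m, then the turn, a rotation vector about the tool's x, y, z in rad, then the closure, from -1 (fully open) to 1 (shut), so that 0 is half open. In form: [[[dx, dy, dz, wx, wy, wz, hand], ...]]. A call has 1 to 10 rows; each row is the pose to reach, as a shift and turn from the pose commanded when the call began, along the tool's axes at that moment; what a row does not reach only later rows make up. A row lasts 1/12 s, in which the tool goes at most 41.7 mm and 7.16 degrees, less where a joint would pass 70% of its speed; a pose out of reach is approached as far as the arm can. A call with a gripper value outside its range is refused whole. The fingers move at their own pace and stop on an object; "force" is the grip in N (left out, the last holds). Time passes only in rows, so rows that repeat a pose let the fingers close. It gives the time, the measured TCP pose, the force, the opening and the grip force at its end, in the units of the state.
- observe(): the state, without advancing time (a new reading comes with each control period).
- get_image(name): name is "scene" or "top" or "wrist"; returns the picture (480x640x3 uint8, red, green, blue); there is no depth.
- camera_params(name): a dict with "vertical_fov" (degrees; the focal length in pixels is half the picture's height over the tangent of half this angle, whatever the lens; pixels are square), "cx", "cy" (the principal point, pixels), "T" (4x4, takes a point from camera to world coordinates). Camera axes: x right, y down, z forward; pixel columns grow to the right and rows downward; lengths in m; the calibration is good to about 2 mm. A picture is of the moment at which its call begins: read the wrist's pose just before it. camera_params takes no time and is no camera call; for the wrist camera it gives the pose at the moment of the call.
- sign_off(): hands the job in; it is judged then, once.
Trained networks look in the newest picture that a camera, given by its name, has taken for a name from the list of things; names that differ only in an ending like _2 or _b are one class to them, and where a whole thing is asked for, a point or a joint stands for the part that bears it (a point fixed in the world has none). Each returns a list of dicts, best first, with "p" (0 to 1); they miss things now and then, are a little off and sometimes report something else, mostly with a low value. They report only what shows in the picture. A call takes as long as a camera call. They do not tell look-alikes from the thing itself.
- silhouettes(query, camera): "mask" (480x640 bool, what is visible of it) and "pixel" ([column, row] in pixels, amid what is visible of it).
The state is a dict: "clock": time; "joints": joint angles; "dq": joint speeds; "joint_efforts": joint torques, N m; "position": TCP position; "ee_rot": TCP orientation; "force": force on the tool from outside, world axes, zero at the start; "ft_torque": the same for the moment, N m; "width": opening from 0.0 (shut) to 1.0 (fully open); "gripper_force": force on a finger pad.
Only numpy, scipy, OpenCV 4.12 (cv2) and the standard library are available. Lean on these libraries where they do the work, as an engineer would, in place of code of your own. Each camera call takes 0.05 s, during which the arm holds its last target. There are 200 camera calls.

## Working session

There is one attempt and no reset: what is moved stays moved. The work goes in short steps, Python scripts to look and compute and a tool call to move; the robot and the scene stay as the last step left them, time stands still between calls to the robot, and variables do not carry over. Pictures are saved under pics/ and viewed, at most 10 in all, crops included, and the job is handed in when it is done.

Besides the shell and the picture viewer there is one more tool, called as a command line: name --argument value ..., lists and objects as JSON in quotes. jog_arm: Moves the arm, as the interface text tells. Its arguments: {"type":"object","properties":{"motion":{"type":"array"},"force":{"type":"number"}},"required":["motion"]}

```bash
mkdir -p pics; python3 - <<'E'
from cell import *
import cv2,numpy as np
s=observe();print(s)
for c in("scene","top"):
    im=get_image(c);cv2.imwrite(f"pics/{c}0.png",im[:,:,::-1]);p=camera_params(c);print(c,p)
    for q in("long_chest_lid","long_chest_lid_handle","short_chest_lid"):
        for r in silhouettes(q,c):
            ys,xs=np.where(r["mask"]);print(q,r["p"],r["pixel"],xs.min(),xs.max(),ys.min(),ys.max(),len(xs))
E
```

```text
{'clock': 0.0, 'joints': array([-1.27459945,  0.43525111,  0.02499452,  1.57410552, -0.0116015 ,
        1.13397346, -0.07506531]), 'dq': array([-0.00172162, -0.00073529, -0.00047995,  0.00029235,  0.00057673,
       -0.00070968, -0.00079263]), 'joint_efforts': array([-3.29949935e-04, -6.67857528e+01,  9.84850042e-01, -3.14459968e+01,
       -6.05958374e-02,  4.31128673e-02,  1.53739629e-04]), 'position': array([0.24256001, 0.57545951, 0.22592448]), 'ee_rot': array([-6.22338354e-01, -3.07916567e+00,  2.48776007e-03]), 'force': array([-0.18114499,  0.4156437 , -0.17832379]), 'ft_torque': array([ 0.03494428, -0.0229818 ,  0.02478507]), 'gripper_force': 0.0, 'width': 0.9983762819305743}
scene {'vertical_fov': 57.04314125648982, 'cx': 316.73702832773256, 'cy': 235.77542719221373, 'T': array([[-0.65357029,  0.54169189, -0.52859793,  0.92966515],
       [ 0.75658786,  0.4865175 , -0.43689305,  0.40420086],
       [ 0.02051072, -0.68547109, -0.72781089,  0.85902878],
       [ 0.        ,  0.        ,  0.        ,  1.        ]])}
long_chest_lid 0.59 [390.9, 326.7] 312 456 279 379 8181
long_c
[... 213 characters left out ...]
5 189 259 3281
top {'vertical_fov': 52.67516187811921, 'cx': 309.3379038856039, 'cy': 236.75390073943282, 'T': array([[-0.01265571, -0.99283169,  0.11884892,  0.27816513],
       [-0.99990321,  0.01325289,  0.00423571, -0.04049319],
       [-0.00578044, -0.11878381, -0.99290332,  1.07236942],
       [ 0.        ,  0.        ,  0.        ,  1.        ]])}
long_chest_lid 0.79 [188.5, 203.0] 120 258 151 246 8144
long_chest_lid 0.33 [392.9, 200.4] 345 443 158 237 5803
long_chest_lid_handle 0.96 [186.7, 197.1] 120 258 151 245 8074
short_chest_lid 0.87 [479.8, 316.3] 432 527 277 351 6129
short_chest_lid 0.87 [153.3, 323.4] 98 207 274 370 6272
short_chest_lid 0.7 [395.7, 199.6] 344 443 159 237 5703
```

View pics/top0.png

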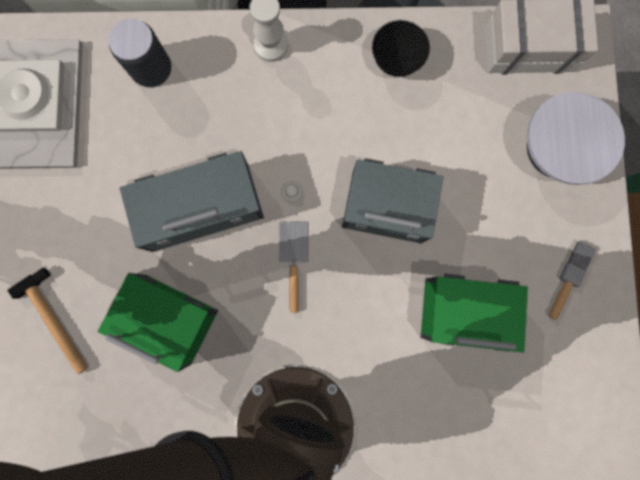

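View pics/scene0.png

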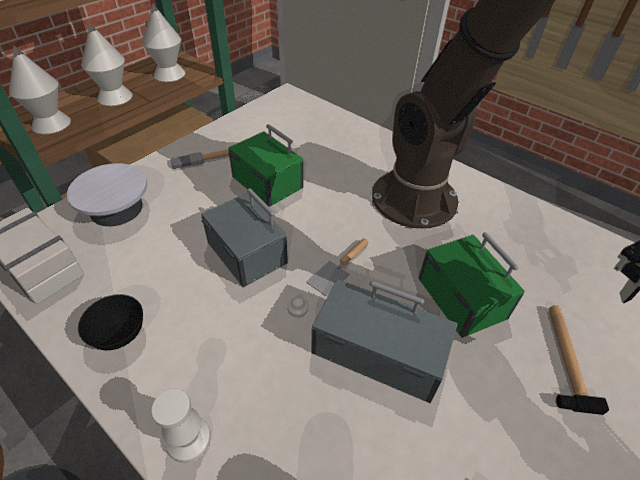

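Top view: the grey chest at (190,200) is about 1.4x longer than the grey one at (393,200), and both green ones at (157,322) and (478,315) are look-alikes. The long chest is therefore (190,200) in top and (385,335) in scene. Next I'll confirm it in one crop and read off the bar ends.

```bash
python3 - <<'E'
import cv2,numpy as np
a=cv2.imread("pics/top0.png")[140:260,110:270];b=cv2.imread("pics/scene0.png")[270:390,305:465]
f=lambda x:cv2.resize(x,None,fx=5,fy=5,interpolation=cv2.INTER_CUBIC)[:,:]
a=cv2.resize(a,(400,300),interpolation=2);b=cv2.resize(b,(400,300),interpolation=2)
c=cv2.imread("pics/top0.png")[140:260,110:450]
c=cv2.resize(c,(800,282),interpolation=2)
cv2.imwrite("pics/crop.png",np.vstack([np.hstack([a,b]),c]))
E
```

```text
(no output)
```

View pics/crop.png

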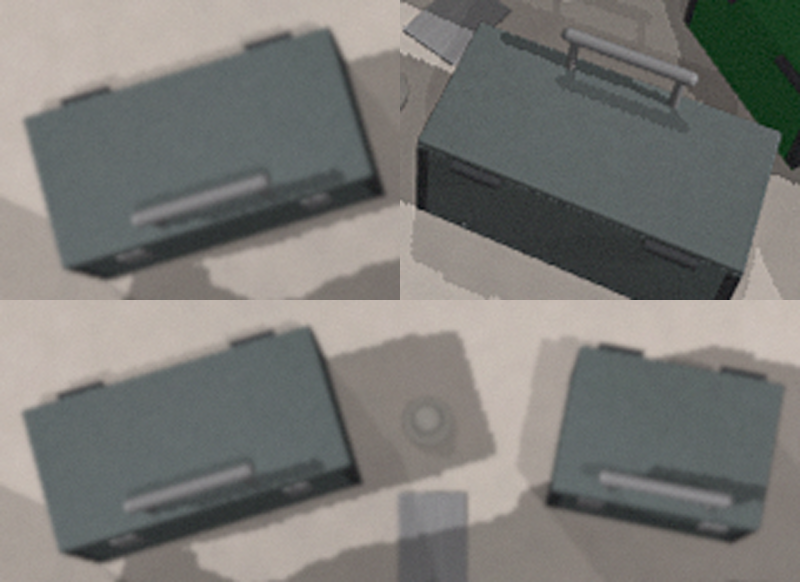

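Confirmed: the left grey chest is the long one. Its bar, rear hinge tabs and lid corners are all readable in both views, so I'll fit its pose to those points.

```bash
cat > h.py <<'E'
import numpy as np
from scipy.spatial.transform import Rotation as R
from cell import *
def proj(c,P):
    p=camera_params(c);T=p["T"];f=240/np.tan(np.radians(p["vertical_fov"]/2))
    q=(np.atleast_2d(P)-T[:3,3])@T[:3,:3]
    return np.c_[p["cx"]+f*q[:,0]/q[:,2],p["cy"]+f*q[:,1]/q[:,2]]
def chest(v): # handle point, frame
    return np.array([v[0],v[1],.148]),R.from_euler("z",v[2]).as_matrix()
def rel(P,Rm): # tool shift/turn from current pose to reach TCP pose
    s=observe();R0=R.from_rotvec(s["ee_rot"])
    return np.round(np.r_[R0.inv().apply(P-s["position"]),(R0.inv()*R.from_matrix(Rm)).as_rotvec()],4)
E
python3 - <<'E'
from h import *
from scipy.optimize import least_squares
L=np.array([[0,.05,0],[0,-.05,0],[.118,.13,-.04],[.118,-.13,-.04],[-.012,.13,-.04],[-.012,-.13,-.04]])
obs={"top":[(163.2,227.6),(217.2,212.8),(119.6,187.2),(242,152),(136.4,246.8),(261,216)],
"scene":[(423,300.8),(371,284),(440.2,378),(312.2,326.8),(457,322),(337,280)]}
def f(v):
    h,M=chest(v);return np.concatenate([(proj(c,h+L@M.T)-obs[c]).ravel() for c in obs])
r=least_squares(f,[.5,.2,.2],loss="soft_l1");print(r.x);print(f(r.x).reshape(-1,2).round(1))
h,M=chest(r.x);print("hinge",h+M@[.118,0,-.048])
# tool: z down, y along chest +-x
s=observe();print(R.from_rotvec(s["ee_rot"]).as_matrix().round(3))
for sg in(1,-1):
    y=sg*M[:,0];z=np.array([0,0,-1.]);T=np.c_[np.cross(y,z),y,z];print(rel(h+[0,0,.08],T))
np.save("v.npy",r.x)
E
```

```text
[0.42342603 0.19285571 0.27501224]
[[ 2.1  0.2]
 [-1.9  0.5]
 [-0.9 -0.7]
 [-0.2 -1. ]
 [-2.3  0.7]
 [-2.  -5. ]
 [-3.1 -0.4]
 [ 0.8 -1.5]
 [ 0.4  0.1]
 [-1.6 -3. ]
 [-0.3  0.1]
 [-0.3 -3.2]]
hinge [0.53699181 0.22489964 0.1       ]
[[-0.921  0.388 -0.   ]
 [ 0.388  0.921 -0.   ]
 [-0.    -0.    -1.   ]]
[-3.153e-01 -2.828e-01 -1.300e-03 -1.000e-04  1.000e-04  8.969e-01]
[-3.1530e-01 -2.8280e-01 -1.3000e-03 -1.0000e-04 -2.0000e-04 -2.2447e+00]
```

jog_arm --motion '[[[-0.08, -0.07, 0, 0, 0, 0.22, -1], [-0.16, -0.14, 0, 0, 0, 0.45, -1], [-0.24, -0.21, 0, 0, 0, 0.67, -1], [-0.315, -0.283, 0, 0, 0, 0.897, -1], [-0.315, -0.283, 0, 0, 0, 0.897, -1], [-0.315, -0.283, 0, 0, 0, 0.897, -1], [-0.315, -0.283, 0, 0, 0, 0.897, -1], [-0.315, -0.283, 0, 0, 0, 0.897, -1], [-0.315, -0.283, 0, 0, 0, 0.897, -1], [-0.315, -0.283, 0, 0, 0, 0.897, -1]]]' --force 10

```text
clock: 1.23
position: [0.4207, 0.1972, 0.2271]
ee_rot: [1.896, 2.505, 0.002]
force: [0.1, -0.5, -0.4]
width: 0.998
gripper_force: 0.0
```

jog_arm --motion '[[[0, 0, 0, 0, 0, 0, -1], [0, 0, 0, 0, 0, 0, -1]]]'

```text
clock: 1.4
position: [0.4212, 0.1968, 0.2271]
ee_rot: [1.903, 2.499, 0.001]
force: [-0.1, 0.0, -0.5]
width: 1.0
gripper_force: 0.0
```

```bash
python3 - <<'E'
from h import *
import cv2
v=np.load("v.npy");h,M=chest(v)
y=M[:,0];z=np.array([0,0,-1.]);T=np.c_[np.cross(y,z),y,z]
s=observe();print(s["position"],s["joints"].round(2),s["clock"],rel(h+[0,0,.08],T))
im=get_image("wrist");
for q in [[0,.05,0],[0,-.05,0],[-.012,.13,-.04],[-.012,-.13,-.04],[.118,.13,-.04],[.118,-.13,-.04]]:
    p=proj("wrist",h+M@np.array(q))[0];print(p.round(1));cv2.circle(im,(int(p[0]),int(p[1])),3,(255,0,0),1) if abs(p).max()<2000 else 0
cv2.imwrite("pics/w1.png",im[:,:,::-1])
E
```

```text
[0.42121904 0.19675632 0.22708559] [-0.87  0.17  0.37  1.97 -0.07  1.02 -0.2 ] 1.4 [-0.0043  0.0011 -0.0009  0.0008 -0.0001 -0.0055]
[315.9 181.5]
[316.2 323.9]
[298.1  57.4]
[302.5 385.4]
[488.1  57. ]
[452.3 385. ]
```

View pics/w1.png

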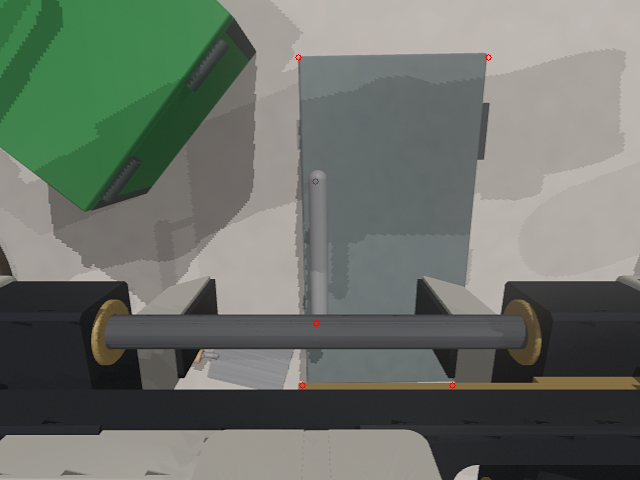

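The wrist view confirms the fit: the lid corners land on the marks, and the bar, with its far end at (317,172), lies between the fingers. Descend and grip.

jog_arm --motion '[[[-0.004, 0.001, 0.03, 0, 0, -0.005, -1], [-0.004, 0.001, 0.06, 0, 0, -0.005, -1], [-0.004, 0.001, 0.085, 0, 0, -0.005, -1], [-0.004, 0.001, 0.098, 0, 0, -0.005, -1], [-0.004, 0.001, 0.098, 0, 0, -0.005, -1], [-0.004, 0.001, 0.098, 0, 0, -0.005, -0.3], [-0.004, 0.001, 0.098, 0, 0, -0.005, 0.4], [-0.004, 0.001, 0.098, 0, 0, -0.005, 1], [-0.004, 0.001, 0.098, 0, 0, -0.005, 1], [-0.004, 0.001, 0.098, 0, 0, -0.005, 1]]]' --force 10

```text
clock: 2.28
position: [0.4227, 0.1959, 0.1295]
ee_rot: [1.889, 2.51, 0.003]
force: [0.4, -0.4, -0.1]
width: 0.687
gripper_force: 0.0
```

jog_arm --motion '[[[0, 0, 0, 0, 0, 0, 1], [0, 0, 0, 0, 0, 0, 1], [0, 0, 0, 0, 0, 0, 1], [0, 0, 0, 0, 0, 0, 1]]]'

```text
clock: 2.62
position: [0.4223, 0.1954, 0.1288]
ee_rot: [1.89, 2.51, 0.0]
force: [0.9, 0.8, -0.1]
width: 0.4
gripper_force: 0.0
```

```bash
cat >> h.py <<'E'
def arc(th0,th1,n,tilt=.5,off=np.zeros(3)):
    "rows from the nominal pose at th0 to those up to th1, tilt grows with the lid"
    h,M=chest(np.load("v.npy"));hg=h+M@[.118,0,-.048]
    def pose(t):
        p=hg+M@R.from_rotvec([0,t,0]).apply([-.118,0,.048])
        y=M[:,0];z=np.array([0,0,-1.]);a=np.clip(t/1.9,0,1)*tilt
        T=R.from_rotvec(M[:,1]*a).as_matrix()@np.c_[np.cross(y,z),y,z]
        return p+.019*T[:,2],T
    p0,T0=pose(th0)
    for t in np.linspace(th0,th1,n+1)[1:]:
        p,T=pose(t);print([*(T0.T@(p-p0)).round(3),*R.from_matrix(T0.T@T).as_rotvec().round(3),1],end=", ")
    print()
    return p0,T0
E
python3 - <<'E'
from h import *
p0,T0=arc(0,.5,10);print("off",rel(p0,T0));s=observe();print(s["width"],s["joints"].round(2))
for k in(.5,1.,1.5):arc(k,k+(.5 if k<1.5 else .35),10)
E
```

```text
[np.float64(-0.0), np.float64(0.002), np.float64(-0.006), np.float64(0.013), np.float64(0.0), np.float64(0.0), 1], [np.float64(-0.0), np.float64(0.005), np.float64(-0.012), np.float64(0.026), np.float64(0.0), np.float64(-0.0), 1], [np.float64(-0.0), np.float64(0.008), np.float64(-0.017), np.float64(0.039), np.float64(-0.0), np.float64(-0.0), 1], [np.float64(-0.0), np.float64(0.011), np.float64(-0.023), np.float64(0.053), np.float64(0.0), np.float64(0.0), 1], [np.float64(-0.0), np.float64(0.014), np.float64(-0.028), np.float64(0.066), np.float64(0.0), np.float64(-0.0), 1], [np.float64(-0.0), np.float64(0.018), np.float64(-0.033), np.float64(0.079), np.float64(0.0), np.float64(0.0), 1], [np.float64(-0.0), np.float64(0.022), np.float64(-0.038), np.float64(0.092), np.float64(-0.0), np.float64(-0.0), 1], [np.float64(-0.0), np.float64(0.026), np.float64(-0.042), np.float64(0.105), np.float64(0.0), np.float64(-0.0), 1], [np.float64(-0.0), np.float64(0.03), np.float64(-0.047), np.float64(0.118), np.float64(0.0), np.float64(0.0), 1], [np.float64(-0.0), np.float64(0.035), np.float64(-0.051), n
[... 2907 characters left out ...]
float64(-0.0), 1], [np.float64(0.0), np.float64(0.021), np.float64(0.0), np.float64(0.046), np.float64(0.0), np.float64(-0.0), 1], [np.float64(0.0), np.float64(0.026), np.float64(0.001), np.float64(0.055), np.float64(0.0), np.float64(-0.0), 1], [np.float64(0.0), np.float64(0.03), np.float64(0.001), np.float64(0.064), np.float64(0.0), np.float64(0.0), 1], [np.float64(0.0), np.float64(0.034), np.float64(0.002), np.float64(0.074), np.float64(0.0), np.float64(-0.0), 1], [np.float64(0.0), np.float64(0.038), np.float64(0.003), np.float64(0.083), np.float64(-0.0), np.float64(-0.0), 1], [np.float64(0.0), np.float64(0.042), np.float64(0.004), np.float64(0.092), np.float64(-0.0), np.float64(-0.0), 1],
```

jog_arm --motion '[[[0, 0, 0, 0, 0, 0, 1], [0, 0, 0, 0, 0, 0, 1], [0, 0, 0, 0, 0, 0, 1], [0, 0, 0, 0, 0, 0, 1], [0, 0, 0, 0, 0, 0, 1], [0, 0, 0, 0, 0, 0, 1]]]'

```text
clock: 3.12
position: [0.4234, 0.1958, 0.1289]
ee_rot: [1.889, 2.508, 0.003]
force: [5.8, 1.8, -4.3]
width: 0.123
gripper_force: 10.0
```

Gripped at 11 mm. Lift the first 0.5 rad.

jog_arm --motion '[[[0, 0.002, -0.006, 0.013, 0, 0, 1], [0, 0.005, -0.012, 0.026, 0, 0, 1], [0, 0.008, -0.017, 0.039, 0, 0, 1], [0, 0.011, -0.023, 0.053, 0, 0, 1], [0, 0.014, -0.028, 0.066, 0, 0, 1], [0, 0.018, -0.033, 0.079, 0, 0, 1], [0, 0.022, -0.038, 0.092, 0, 0, 1], [0, 0.026, -0.042, 0.105, 0, 0, 1], [0, 0.03, -0.047, 0.118, 0, 0, 1], [0, 0.035, -0.051, 0.132, 0, 0, 1]]]'

```text
clock: 3.95
position: [0.4552, 0.2051, 0.1796]
ee_rot: [-1.838, -2.442, 0.164]
force: [-2.8, 0.7, -1.7]
width: 0.123
gripper_force: 10.0
```

```bash
python3 - <<'E'
from h import *
p0,T0=arc(.5,.6,1);print("off",rel(p0,T0));s=observe();print(s["width"],s["joints"].round(2),s["force"])
E
```

```text
[np.float64(0.0), np.float64(0.009), np.float64(-0.009), np.float64(0.026), np.float64(0.0), np.float64(0.0), 1], 
off [-0.0031  0.001  -0.0004 -0.0028  0.0006  0.0051]
0.1233498798338906 [-0.78  0.37  0.36  1.85 -0.17  1.09 -0.06] [-2.82268348  0.70894489 -1.66088001]
```

jog_arm --motion '[[[0, 0.004, -0.005, 0.013, 0, 0, 1], [0, 0.009, -0.009, 0.026, 0, 0, 1], [0, 0.013, -0.013, 0.039, 0, 0, 1], [0, 0.018, -0.017, 0.053, 0, 0, 1], [0, 0.023, -0.02, 0.066, 0, 0, 1], [0, 0.028, -0.024, 0.079, 0, 0, 1], [0, 0.034, -0.027, 0.092, 0, 0, 1], [0, 0.039, -0.029, 0.105, 0, 0, 1], [0, 0.045, -0.032, 0.118, 0, 0, 1], [0, 0.051, -0.034, 0.132, 0, 0, 1]]]'

```text
clock: 4.78
position: [0.508, 0.2205, 0.2076]
ee_rot: [-1.782, -2.368, 0.317]
force: [-3.4, -0.4, 10.0]
width: 0.125
gripper_force: 10.0
```

jog_arm --motion '[[[0, 0.006, -0.003, 0.013, 0, 0, 1], [0, 0.011, -0.005, 0.026, 0, 0, 1], [0, 0.017, -0.007, 0.039, 0, 0, 1], [0, 0.023, -0.009, 0.053, 0, 0, 1], [0, 0.029, -0.01, 0.066, 0, 0, 1], [0, 0.035, -0.011, 0.079, 0, 0, 1], [0, 0.041, -0.012, 0.092, 0, 0, 1], [0, 0.047, -0.013, 0.105, 0, 0, 1], [0, 0.053, -0.013, 0.118, 0, 0, 1], [0, 0.059, -0.013, 0.132, 0, 0, 1]]]'

```text
clock: 5.62
position: [0.5664, 0.2375, 0.2038]
ee_rot: [-1.723, -2.29, 0.461]
force: [-1.2, 1.6, 1.2]
width: 0.127
gripper_force: 10.0
```

```bash
python3 - <<'E'
from h import *
p0,T0=arc(1.5,1.87,1);print("off",rel(p0,T0));s=observe();print(s["width"],s["joints"].round(2),s["force"])
import cv2
im=get_image("scene");cv2.imwrite("pics/s2.png",im[:,:,::-1])
E
```

```text
[np.float64(0.0), np.float64(0.045), np.float64(0.005), np.float64(0.097), np.float64(0.0), np.float64(-0.0), 1], 
off [-0.0041  0.0006 -0.     -0.0032  0.0013  0.0053]
0.12669998116291697 [-0.64  0.71  0.36  1.27 -0.24  1.6   0.01] [-1.17532881  1.64163969  1.18605386]
```

View pics/s2.png

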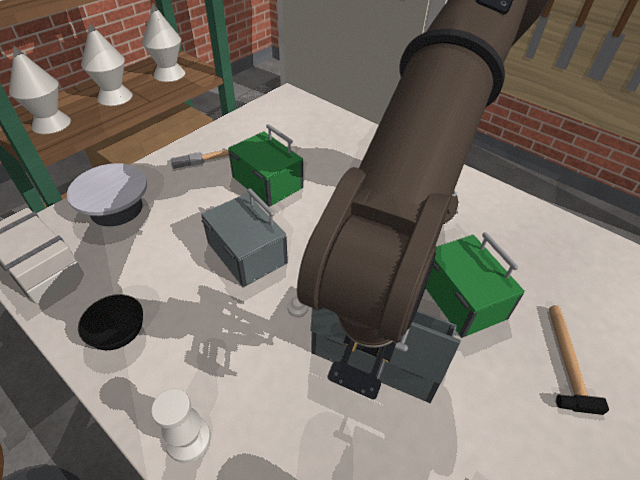

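The scene view shows the lid upright at about (385,345), with the gripper holding the bar near (360,370) and the short chest at (245,238) still shut. Now the last stretch.

jog_arm --motion '[[[0, 0.004, 0, 0.009, 0, 0, 1], [0, 0.009, 0, 0.018, 0, 0, 1], [0, 0.013, 0, 0.028, 0, 0, 1], [0, 0.017, 0, 0.037, 0, 0, 1], [0, 0.021, 0, 0.046, 0, 0, 1], [0, 0.026, 0.001, 0.055, 0, 0, 1], [0, 0.03, 0.001, 0.064, 0, 0, 1], [0, 0.034, 0.002, 0.074, 0, 0, 1], [0, 0.038, 0.003, 0.083, 0, 0, 1], [0, 0.042, 0.004, 0.092, 0, 0, 1]]]'

```text
clock: 6.5
position: [0.6029, 0.2475, 0.1837]
ee_rot: [-1.681, -2.232, 0.556]
force: [-1.6, 3.8, -0.1]
width: 0.128
gripper_force: 10.0
```

jog_arm --motion '[[[0, 0.002, 0, 0.005, 0, 0, 1], [0, 0.003, 0, 0.008, 0, 0, 1], [0, 0.003, 0, 0.008, 0, 0, 1]]]'

```text
clock: 6.75
position: [0.605, 0.2481, 0.1819]
ee_rot: [-1.677, -2.227, 0.565]
force: [-3.3, 3.3, -3.7]
width: 0.124
gripper_force: 10.0
```

```bash
python3 - <<'E'
from h import *
p0,T0=arc(1.87,1.9,1);print("off",rel(p0,T0));s=observe();print(s["width"],s["joints"].round(2),s["force"])
E
```

```text
[np.float64(-0.0), np.float64(0.004), np.float64(0.001), np.float64(0.008), np.float64(-0.0), np.float64(0.0), 1], 
off [-0.0038 -0.      0.0001 -0.0051  0.0023  0.0043]
0.12401848349014978 [-0.58  0.87  0.35  1.05 -0.27  1.76  0.01] [-3.26155992  3.28781845 -3.65845863]
```

jog_arm --motion '[[[0, 0, 0, 0, 0, 0, 0.5], [0, 0, 0, 0, 0, 0, 0.5], [0, 0, 0, 0, 0, 0, 0.5], [0, 0, 0, 0, 0, 0, 0.5]]]'

```text
clock: 7.08
position: [0.6054, 0.2472, 0.1832]
ee_rot: [-1.679, -2.228, 0.564]
force: [0.0, -0.6, -0.1]
width: 0.246
gripper_force: 0.0
```

jog_arm --motion '[[[0, 0, -0.005, 0, 0, 0, 0.5], [0, 0, -0.015, 0, 0, 0, 0.5], [0, 0, -0.03, 0, 0, 0, 0.5], [0, 0, -0.045, 0, 0, 0, 0.5], [0, 0, -0.065, 0, 0, 0, 0.5], [0, 0, -0.085, 0, 0, 0, 0.5], [0, 0, -0.105, 0, 0, 0, 0.5], [0, 0, -0.13, 0, 0, 0, 0.5], [0, 0, -0.13, 0, 0, 0, 0.5], [0, 0, -0.13, 0, 0, 0, 0.5]]]'

```text
clock: 7.92
position: [0.6556, 0.2634, 0.3012]
ee_rot: [-1.716, -2.264, 0.464]
force: [0.5, -0.6, 0.2]
width: 0.25
gripper_force: 0.0
```

```bash
python3 - <<'E'
from h import *
import cv2
s=observe();print(s["position"],s["width"],s["force"],s["clock"])
v=np.load("v.npy");h,M=chest(v);hg=h+M@[.118,0,-.048]
im=np.hstack([get_image("scene")[150:480,150:550],get_image("wrist")[:330,120:520]])
# expected bar ends / lid free corners at 1.9
for q in [[-.118,.05,.048],[-.118,-.05,.048],[-.13,.13,.008],[-.13,-.13,.008]]:
    p=proj("scene",hg+M@R.from_rotvec([0,1.9,0]).apply(q))[0];cv2.circle(im,(int(p[0])-150,int(p[1])-150),3,(255,0,0),1)
cv2.imwrite("pics/s3.png",im[:,:,::-1])
E
```

```text
[0.65561252 0.26340469 0.30120409] 0.24950647485976515 [ 0.53699245 -0.61445165  0.2290688 ] 7.9167
```

View pics/s3.png

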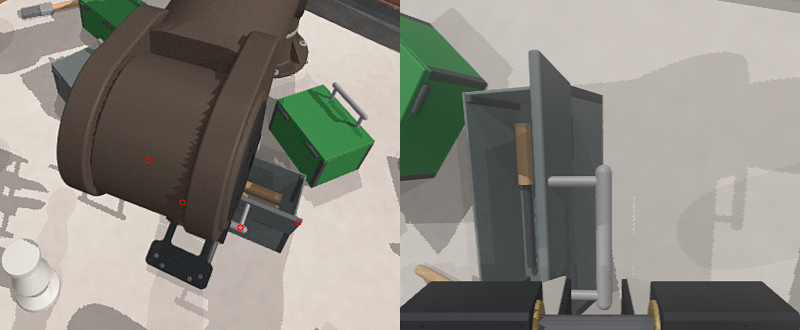

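The lid corner at (298,222) and the bar end at (240,227) sit on the marks predicted for 1.9 rad. The rasp is visible inside, the fingers are above and clear of the bar, and the tool force is about 0. Handing in.

```bash
python3 -c "from cell import *;print(sign_off())"
```

```text
the job is handed in; nothing more can be done
None
```

The long chest's lid is open on its stop and released, the short chest was left shut, and I handed the job in at about 8 s on the robot's clock; the interface returned no verdict.

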